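# Start the document camera to show a satellite model

### The arm

A 7-joint arm with a two-finger parallel gripper is mounted at the origin on the work surface. World frame = base frame: x ahead of the robot, y to its left, z up, the work surface at z = 0. Lengths are in mm, angles in rad, forces in N, time in s.
With the tool pointing down it reaches from about 400 to 875 mm from the base axis. Payload 4.4 kg.
Tool frame: the origin (TCP) lies midway between the tips of the shut fingers; the grasp point (between the pads) lies 19 mm behind it; z points along the fingers, y is the line along which they close (so a half turn about z gives the same grasp; the last joint's range is limited). The gripper opens to 85 mm and grips with 20 to 120 N. Pads are 22 mm wide; open, the fingers measure 114 mm over their backs; the gripper's body (76 mm by 85 mm) begins 54 mm behind the grasp point. The pads swing forward as they close: fully open they stand 13 mm farther back than shut.
Start: joints at [-0.066, 0.628, 0.038, 1.517, -0.027, 0.996, -0.02], TCP at [650.014, 0.027, 231.313] pointing down, gripper open.
Joint ranges: [-3.06, 3.06], [-0.37, 2.12], [-1.25, 1.32], [0.18, 2.47], [-1.1, 4.24], [0.23, 1.98], [-2.94, 2.94]. Speed limits (rad/s): [2.57, 2.57, 3.14, 3.14, 3.14, 3.14, 3.14].

### API

Orientations are given as [roll, pitch, yaw] about the fixed x, y, z axes, in that order (R = Rz(yaw) Ry(pitch) Rx(roll)).
In Python, from cell import read_state, get_image, finish_job gives the robot as it stands.
- The arm moves only by the tool send_rows, never from a script. Its argument "series" is a list of rows, each an object of numbers: "ax", "ay", "az": the turn, a rotation vector about the tool's x, y, z in rad; "dx", "dy", "dz": the shift along the tool's x, y, z in cm; "hand": the closure, from 0 (fully open) to 1 (shut). In form: [{"ax": .., "ay": .., "az": .., "dx": .., "dy": .., "dz": .., "hand": ..}, ...]. A call has 1 to 10 rows; each row is the pose to reach, as a shift and turn from the pose commanded when the call began, along the tool's axes at that moment; what a row does not reach only later rows make up. A row lasts 1/10 s, in which the tool goes at most 50 mm and 8.59 degrees, less where a joint would pass 70% of its speed; a pose out of reach is approached as far as the arm can. A call with a gripper value outside its range is refused whole. The fingers move at their own pace and stop on an object; the grip force is fixed at half the most. Time passes only in rows, so rows that repeat a pose let the fingers close. It gives the time, the measured TCP pose, the force, the opening and the grip force at its end, in the units of the state.
- read_state(): the state, without advancing time (a new reading comes with each control period).
- get_image(name): name is "scene" or "side" or "wrist"; returns a dict with "pixels" (400x640x3 uint8, red, green, blue), "mtx" (3x3 intrinsics, pixels), "R" (3x3) and "t" (3): a world point X has camera coordinates R X + t. Camera axes: x right, y down, z forward; pixel columns grow to the right and rows downward; lengths in mm; the calibration is good to about 2 mm. A picture is of the moment at which its call begins. There is no depth.
- finish_job(): hands the job in; it is judged then, once.
The state is a dict: "clock": time; "qpos": joint angles; "qd": joint speeds; "tau": joint torques, N m; "eef_pos": TCP position; "tool_rot": TCP orientation; "force": force on the tool from outside, world axes, zero at the start; "torque": the same for the moment, N m; "width": finger opening in mm; "gripper_force": force on a finger pad.
Only numpy, scipy, OpenCV 4.12 (cv2) and the standard library are available. Lean on these libraries where they do the work, as an engineer would, in place of code of your own. Each camera call takes 0.05 s, during which the arm holds its last target. There are 200 camera calls.

### The job

Start up the document camera to show the satellite model on its stage: with the fingertips, switch on the red rocker in front of the outlet that holds the camera's white adapter (push its raised near half fully down), then on the console push the red power key fully in, then the yellow lamp key, and last press the blue autofocus key right down and let it come up again. Switch on or press no other rocker or key, and do not bump the camera arm. Lift, push or shift none of the models, tools and other loose things standing about.

Things in the scene. Friction and masses are not known exactly. Their poses are not given: they have to be found in the camera images.
- white_adapter: the document camera's mains adapter: white block, 40 x 44 x 52 mm high, plugged into one of three outlets of a charcoal power strip (which one varies). Origin: centre of its underside, 40 mm above the table. Its rocker is the one straight in front of it, pivot 59 mm towards its -x (the robot's side). The other outlets hold a grey charger 44 mm high and a flat orange safety cover.
- rocker_1_press (a point): left (+y) rocker of the strip: point on top of its near half (robot's side), 13 mm from its pivot, where to press it on; it moves with the rocker. x points away from the robot to the outlet, y left along the strip. Strip: fixed, 110 (x) x 300 (y) x 40 mm high.
- rocker_1 (a joint): left (+y) rocker, red, 38 (x) x 26 mm, rad: 0 off (near half raised 0.30 rad, its end 5.6 mm above the pivot), 0.30 on (near half level, far half raised). White dash on the near (on) half, ring on the far. Stiff: about 3 N down at the press point moves it, and it stays where it is left. Off at the start.
- rocker_2_press (a point): middle rocker of the strip: point on top of its near half (robot's side), 13 mm from its pivot, where to press it on; it moves with the rocker. x points away from the robot to the outlet, y left along the strip. Rockers and outlets are 85 mm apart along the strip. A cable trough 28 mm high runs behind it.
- rocker_2 (a joint): middle rocker, red, 38 (x) x 26 mm, rad: 0 off (near half raised 0.30 rad, its end 5.6 mm above the pivot), 0.30 on (near half level, far half raised). White dash on the near (on) half, ring on the far. Stiff: about 3 N down at the press point moves it, and it stays where it is left. Off at the start.
- rocker_3_press (a point): right (-y) rocker of the strip: point on top of its near half (robot's side), 13 mm from its pivot, where to press it on; it moves with the rocker. x points away from the robot to the outlet, y left along the strip. Pivots are 46 mm above the table, 29 mm before the strip's centre line.
- rocker_3 (a joint): right (-y) rocker, red, 38 (x) x 26 mm, rad: 0 off (near half raised 0.30 rad, its end 5.6 mm above the pivot), 0.30 on (near half level, far half raised). White dash on the near (on) half, ring on the far. Stiff: about 3 N down at the press point moves it, and it stays where it is left. Off at the start.
- camera_arm: post and head of the light grey document camera, fixed, not to be bumped. Origin: centre of the underside of its console, on the table; x away from the robot, y left. Post 20 mm thick at x +100, y -250 mm, 365 mm high; head (105 x 50 mm) at x -10, y -250, 329 to 381 mm up. Console 150 x 150 mm, 36 mm high in front, 54 mm behind; right of it the white stage, 240 (x) x 290 (y) x 12 mm.
- power_key_top (a point): red power key, left of the near row: cap 20 x 20 mm, 9 mm proud of the panel, which slopes 0.12 rad (higher away from the robot). Point: centre of its top face, moving with the key; z square to the panel. Near row of keys from the left: red, yellow, blue, 43 mm apart; grey keys in a far row 48 mm behind.
- power_key (a joint): travel of the red power key in m: 0 up (off), 0.005 fully down (on). Push-in switch: 3 N moves it, it does not spring back but stays where it is left; fully down it is still 4 mm proud of the panel. Off at the start.
- lamp_key_top (a point): yellow lamp key, middle of the near row: cap 20 x 20 mm, 9 mm proud of the panel, which slopes 0.12 rad (higher away from the robot). Point: centre of its top face, moving with the key; z square to the panel. Near row of keys from the left: red, yellow, blue, 43 mm apart; grey keys in a far row 48 mm behind.
- lamp_key (a joint): travel of the yellow lamp key in m: 0 up (off), 0.005 fully down (on). Push-in switch: 3 N moves it, it does not spring back but stays where it is left; fully down it is still 4 mm proud of the panel. Off at the start.
- focus_key_top (a point): blue autofocus key, right of the near row: cap 20 x 20 mm, 9 mm proud of the panel, which slopes 0.12 rad (higher away from the robot). Point: centre of its top face, moving with the key; z square to the panel. Near row of keys from the left: red, yellow, blue, 43 mm apart; grey keys in a far row 48 mm behind.
- focus_key (a joint): travel of the blue autofocus key in m: 0 up, 0.005 fully down. Springs back when let go; 1.3 N starts it, 4.1 N holds it fully down.
- zoom_in_key (a joint): travel of the left grey key of the far row (zoom in) in m: 0 up, 0.005 fully down. Springs back when let go; 1.3 N starts it, 4.1 N holds it fully down.
- zoom_out_key (a joint): travel of the middle grey key of the far row (zoom out) in m: 0 up, 0.005 fully down. Springs back when let go; 1.3 N starts it, 4.1 N holds it fully down.
- freeze_key (a joint): travel of the right grey key of the far row (freeze) in m: 0 up, 0.005 fully down. Springs back when let go; 1.3 N starts it, 4.1 N holds it fully down.
- satellite_center (a point): the finished satellite model standing on the stage under the camera: hexagonal silver hull 56 mm across, 70 mm high, two flat wings along its y, 216 mm tip to tip. This point: 26 mm above its underside, on the hull's axis. 60 to 130 g, loose.
- spare_satellite_center (a point): a second, equal satellite model at the back of the table. Point as for the first. Loose.
- bare_hull_center (a point): an unfinished satellite hull without wings, 56 mm across, 70 mm high, on the table in front of the console. Point as for the others. Loose.
- glue_bottle: white glue bottle with orange cap, 34 mm across, 95 mm high, behind the work. Origin: centre of its underside. Loose.
- marker: marker pen with blue cap, 14 mm thick, 130 mm long, lying along its x. Origin: middle, on the table. Loose.
- screwdriver: screwdriver, 160 mm long, red handle, lying along its x. Origin: underside. Loose.

How it is judged:
By the outcome, as a careful person would: the job done as asked, in the order asked, and still so for the second after the job is handed in, with the robot touching nothing.
It also fails if it takes over 48 s, if anything falls off the work surface, if the arm or the gripper's body presses on something with over 40 N, if the wrist force passes 120 N, or if a joint passes its speed limit or range.

## Working session

There is one attempt and no reset: what is moved stays moved. The work goes in short steps, Python scripts to look and compute and a tool call to move; the robot and the scene stay as the last step left them, time stands still between calls to the robot, and variables do not carry over. Pictures are saved under pics/ and viewed, at most 12 in all, crops included, and the job is handed in when it is done.

Besides the shell and the picture viewer there is one more tool, called after ">>>" as a command line: name --argument value ..., lists and objects as JSON in quotes. send_rows: Moves the arm, as the interface text tells. Its arguments: {"type":"object","properties":{"series":{"type":"array","items":{"type":"object","properties":{"ax":{"type":"number"},"ay":{"type":"number"},"az":{"type":"number"},"dx":{"type":"number"},"dy":{"type":"number"},"dz":{"type":"number"},"hand":{"type":"number"}}}}},"required":["series"]}

```bash
mkdir -p pics
cat > h.py <<'E'
import numpy as np, cv2
from cell import read_state, get_image, finish_job
def snap(n,f):
    d=get_image(n); np.savez(f'pics/{f}.npz',**{k:np.array(v) for k,v in d.items()})
    cv2.imwrite(f'pics/{f}.png',np.array(d['pixels'])[:,:,::-1]); return d
def load(f): return np.load(f'pics/{f}.npz')
def ray(d,u,v,z):
    "world point on the pixel's ray at height z"
    R,t=np.array(d['R']),np.array(d['t']).ravel(); c=-R.T@t
    r=R.T@np.linalg.solve(np.array(d['mtx']),[u,v,1.]); return c+r*(z-c[2])/r[2]
def proj(d,X):
    p=np.array(d['mtx'])@(np.array(d['R'])@np.array(X,float)+np.array(d['t']).ravel()); return p[:2]/p[2]
E
python3 - <<'E'
from h import *
for n in('scene','side','wrist'): d=snap(n,n+'0'); print(n,-np.array(d['R']).T@np.array(d['t']).ravel())
print(read_state())
E
```

```text
scene [1321.76081453  144.52473452  722.31459821]
side [186.48010644 758.33423482 750.44140401]
wrist [648.60788203  68.14155223 372.66597833]
{'clock': 0.15, 'qpos': array([-0.06580879,  0.62913093,  0.03843681,  1.5181057 , -0.02700551,
        0.99629581, -0.01999869]), 'qd': array([ 4.54120229e-04, -1.97041321e-03, -7.03854807e-04, -4.49764692e-03,
        2.81818055e-05, -1.12467897e-03,  1.17386973e-04]), 'tau': array([ 2.19518879e-03, -5.63800478e+01,  1.22790758e+00, -1.93650573e+01,
        1.11919764e-02,  7.40401709e-03, -1.44664841e-05]), 'eef_pos': array([6.49544322e+02, 4.77460381e-02, 2.30612321e+02]), 'tool_rot': array([-3.14017005e+00, -5.78591609e-06,  1.57081354e+00]), 'force': array([-0.49394176,  0.44991705,  0.56116748]), 'torque': array([-0.01089691, -0.00958399, -0.02416634]), 'gripper_force': 0.0, 'width': 85.65716708541551}
```

View pics/scene0.png

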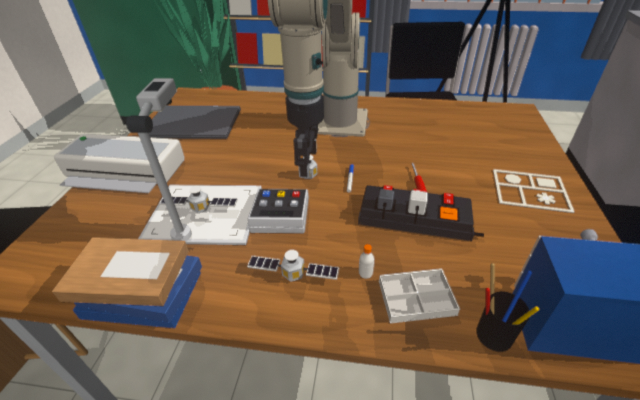

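View pics/side0.png

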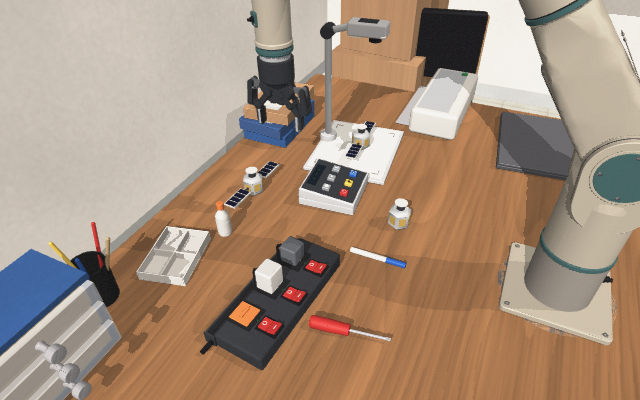

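View pics/wrist0.png

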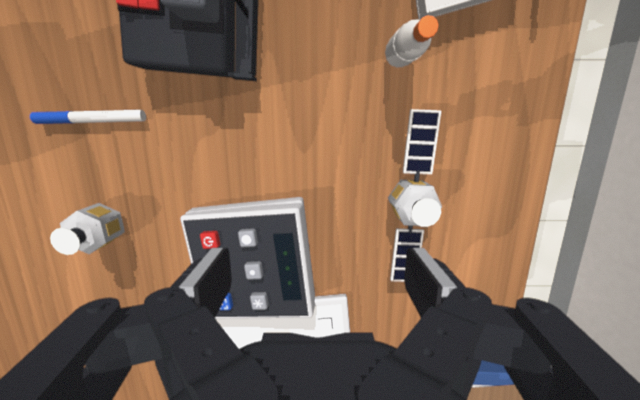

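The white adapter (side ≈268,277) sits in the middle outlet, so the rocker to switch on is the middle one (side ≈294,294). The keys in the side view are red (344,192), yellow (348,183) and blue (352,173). In the wrist view red is (209,240). I'll measure these.

```bash
cat > m.py <<'E'
from h import *
from scipy.optimize import least_squares
def blobs(f,lo,hi,box,amin=8):
    im=cv2.imread(f'pics/{f}.png'); hs=cv2.cvtColor(im,cv2.COLOR_BGR2HSV)
    m=cv2.inRange(hs,np.array(lo),np.array(hi))
    k=np.zeros_like(m); x0,y0,x1,y1=box; k[y0:y1,x0:x1]=m[y0:y1,x0:x1]
    k=cv2.morphologyEx(k,cv2.MORPH_CLOSE,np.ones((5,5),np.uint8))
    n,_,s,c=cv2.connectedComponentsWithStats(k)
    return [(c[i].round(1),s[i].tolist()) for i in range(1,n) if s[i,4]>=amin]
def tri(obs):
    def f(X): return np.concatenate([proj(d,X)-p for d,p in obs])
    r=least_squares(f,[650,0,50]); return r.x.round(1),r.fun.round(1)
E
python3 - <<'E'
from m import *
R=([0,150,90],[8,255,255]);R2=([172,150,90],[180,255,255]);Y=([22,120,120],[35,255,255]);B=([100,150,100],[125,255,255])
for f,sb,kb in(('side0',(245,250,335,340),(330,165,365,200)),('scene0',(360,180,480,225),(250,185,310,235)),('wrist0',(110,0,260,80),(185,205,310,320))):
    d=load(f)
    for nm,c,b,z in(('rock',R,sb,46),('rock2',R2,sb,46),('red',R,kb,50),('red2',R2,kb,50),('yel',Y,kb,50),('blue',B,kb,50)):
        for p,s in blobs(f,*c,b): print(f,nm,p,s,ray(d,*p,z).round(1))
E
python3 - <<'E'
import cv2,numpy as np
a=cv2.imread('pics/side0.png')[155:345,200:400]
cv2.imwrite('pics/sidec.png',cv2.resize(a,None,fx=3.1,fy=3.1,interpolation=2))
E
```

```text
side0 rock [315.6 266.4] [305, 260, 22, 14, 181] [474.1 190.   46. ]
side0 rock [293.9 294. ] [283, 287, 23, 15, 213] [481.5 274.5  46. ]
side0 rock [321.9 323.5] [309, 315, 26, 19, 352] [401.2 313.8  46. ]
side0 rock [269.2 325.4] [258, 317, 24, 18, 252] [488.9 359.2  46. ]
side0 red [343.4 192.2] [339, 189, 10, 8, 54] [517.8 -63.5  50. ]
side0 yel [348.  182.4] [344, 179, 9, 8, 46] [ 523.  -106.6   50. ]
side0 blue [352.3 173.7] [349, 171, 8, 7, 40] [ 527.4 -147.1   50. ]
scene0 rock [419.6 185.3] [413, 180, 14, 12, 108] [437.5 282.   46. ]
scene0 rock [387.6 187.1] [383, 185, 10, 5, 41] [457.2 189.6  46. ]
scene0 rock [448.4 198.2] [443, 193, 11, 12, 112] [487.1 358.6  46. ]
scene0 red [295.5 193.6] [292, 191, 8, 6, 44] [523.5 -69.6  50. ]
scene0 yel [280.7 193.5] [277, 191, 8, 6, 44] [ 528.2 -111.7   50. ]
scene0 blue [266.3 193.7] [263, 192, 7, 5, 24] [ 534.  -152.4   50. ]
wrist0 rock [139.9   3.3] [116, 0, 43, 10, 311] [474.4 180.   46. ]
wrist0 red [209.4 239.1] [200, 231, 20, 18, 287] [519.5 -66.1  50. ]
wrist0 blue [227.3 301.5] [221, 293, 12, 17, 109] [ 533.8 -151.1   50. ]
```

View pics/sidec.png

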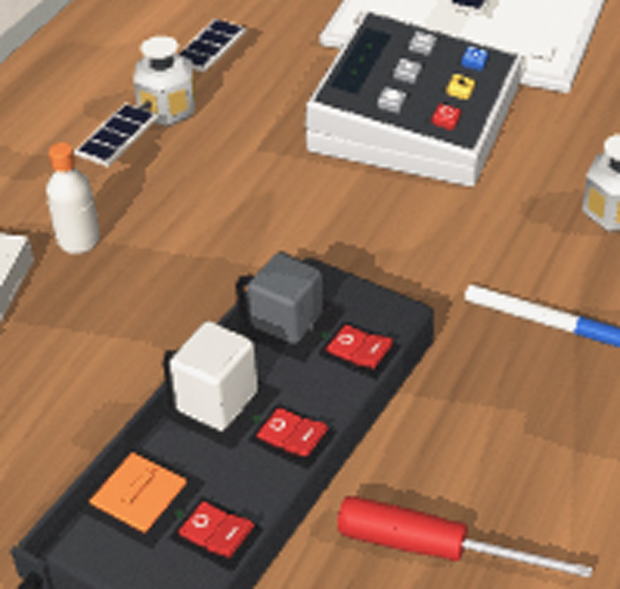

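The crop confirms it: white adapter in the middle outlet, red rocker with "–" nearest the robot, and all keys up. The strip is yawed ≈ -0.087 and the console ≈ +0.115. I'll move above rocker 2 with the fingers shut.

>>> send_rows --series '[{"dx": 27.5,"dy": -18.1,"dz": 8,"az": 0.087,"hand": 1},{"dx": 27.5,"dy": -18.1,"dz": 8,"az": 0.087,"hand": 1},{"dx": 27.5,"dy": -18.1,"dz": 8,"az": 0.087,"hand": 1},{"dx": 27.5,"dy": -18.1,"dz": 8,"az": 0.087,"hand": 1},{"dx": 27.5,"dy": -18.1,"dz": 8,"az": 0.087,"hand": 1},{"dx": 27.5,"dy": -18.1,"dz": 8,"az": 0.087,"hand": 1},{"dx": 27.5,"dy": -18.1,"dz": 8,"az": 0.087,"hand": 1},{"dx": 27.5,"dy": -18.1,"dz": 8,"az": 0.087,"hand": 1},{"dx": 27.5,"dy": -18.1,"dz": 8,"az": 0.087,"hand": 1},{"dx": 27.5,"dy": -18.1,"dz": 8,"az": 0.087,"hand": 1}]'

```text
invalid input at $.series[0]: expected keys ax, ay, az, dx, dy, dz, hand
```

Run:
```python
from m import *
s,c,w=load('side0'),load('scene0'),load('wrist0')
print('red',tri([(s,[343.4,192.2]),(c,[295.5,193.6]),(w,[209.4,239.1])]))
print('yel',tri([(s,[348,182.4]),(c,[280.7,193.5])]))
print('blu',tri([(s,[352.3,173.7]),(c,[266.3,193.7])]))
d=snap('wrist','w1'); st=read_state(); print(st['clock'],st['eef_pos'],st['tool_rot'],st['force'],st['width'])
print('tcp pix',proj(d,st['eef_pos']),'press',proj(d,[468.5,275.6,50]))
for lo,hi in(([0,150,60],[8,255,255]),([172,150,60],[180,255,255])):
    for p,q in blobs('w1',lo,hi,(0,0,640,400),60): print(p,q,ray(d,*p,48).round(1))
```

```text
red (array([518.4, -68.1,  46.3]), array([ 0.4,  0.1,  1. , -0.1,  0.3,  0.3]))
yel (array([ 524.8, -112.3,   46.3]), array([ 0.2, -0.2,  0.2,  0.2]))
blu (array([ 529.5, -153.7,   45.6]), array([ 0.1, -0.2,  0.1,  0.2]))
0.2 [6.49616258e+02 5.99888861e-02 2.30741060e+02] [-3.14039818e+00 -3.16839441e-05  1.57076588e+00] [ 0.03463509  0.0333819  -0.10460992] 85.34314118428433
tcp pix [319.64004756 254.9132712 ] press [ 112.74293029 -123.30792402]
[139.7   3.5] [115, 0, 45, 10, 328] [475.3 179.2  48. ]
[209.5 239.1] [200, 231, 20, 18, 286] [519. -67.  48.]
```

View pics/w1.png

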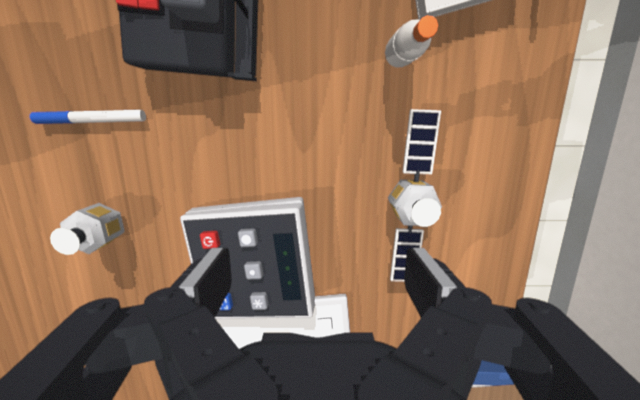

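The call was refused because every row needs all seven keys, and the view hasn't changed. I'll resend it.

>>> send_rows --series '[{"ax": 0,"ay": 0,"az": 0.087,"dx": 27.5,"dy": -18.1,"dz": 8,"hand": 1},{"ax": 0,"ay": 0,"az": 0.087,"dx": 27.5,"dy": -18.1,"dz": 8,"hand": 1},{"ax": 0,"ay": 0,"az": 0.087,"dx": 27.5,"dy": -18.1,"dz": 8,"hand": 1},{"ax": 0,"ay": 0,"az": 0.087,"dx": 27.5,"dy": -18.1,"dz": 8,"hand": 1},{"ax": 0,"ay": 0,"az": 0.087,"dx": 27.5,"dy": -18.1,"dz": 8,"hand": 1},{"ax": 0,"ay": 0,"az": 0.087,"dx": 27.5,"dy": -18.1,"dz": 8,"hand": 1},{"ax": 0,"ay": 0,"az": 0.087,"dx": 27.5,"dy": -18.1,"dz": 8,"hand": 1},{"ax": 0,"ay": 0,"az": 0.087,"dx": 27.5,"dy": -18.1,"dz": 8,"hand": 1},{"ax": 0,"ay": 0,"az": 0.087,"dx": 27.5,"dy": -18.1,"dz": 8,"hand": 1},{"ax": 0,"ay": 0,"az": 0.087,"dx": 27.5,"dy": -18.1,"dz": 8,"hand": 1}]'

```text
clock: 1.2
eef_pos: [470.1, 273.7, 151.5]
tool_rot: [3.14, 0.001, 1.482]
force: [0.1, -0.5, 0.2]
width: -0.0
gripper_force: 0.0
```

Run:
```python
from m import *
d=snap('wrist','w2'); st=read_state(); print(st['clock'],st['eef_pos'],st['tool_rot'],st['force'],st['width'])
print('tcp pix',proj(d,st['eef_pos']),'press',proj(d,[468.5,275.6,50]))
for lo,hi in(([0,150,60],[8,255,255]),([172,150,60],[180,255,255])):
    for p,q in blobs('w2',lo,hi,(0,0,640,400),60): print(p,q,ray(d,*p,48).round(1))
```

```text
1.25 [470.32243821 273.50335298 151.62025673] [3.14037672e+00 3.88365718e-04 1.48109049e+00] [-0.2292984  -0.16742146  0.54515513] -0.21021520101050573
tcp pix [320.060226   255.16007427] press [316.6111397  201.42291843]
[330.6  96.7] [307, 79, 49, 36, 1711] [487.2 359.9  48. ]
[240.  181.9] [197, 161, 85, 42, 2165] [404.6 298.2  48. ]
[329.9 198.9] [307, 184, 46, 32, 1308] [480.2 276.3  48. ]
```

View pics/w2.png

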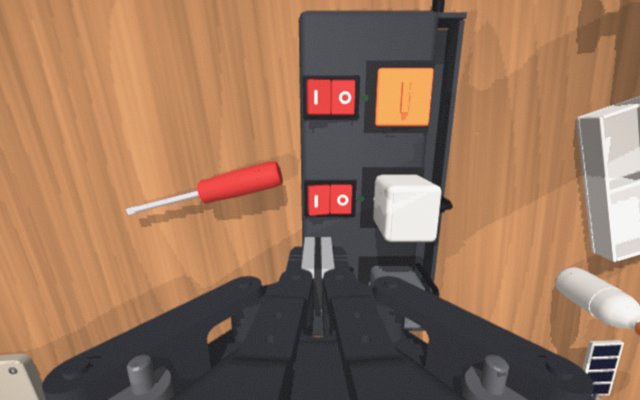

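The shut fingertips sit in front of (below in the picture) rocker 2, which is centred at ≈(330,200) with its dash at (316,200). The press point is about (468,276), so I'll go down in steps.

>>> send_rows --series '[{"ax": 0,"ay": 0,"az": 0,"dx": 0.1,"dy": -0.1,"dz": 4.5,"hand": 1},{"ax": 0,"ay": 0,"az": 0,"dx": 0.1,"dy": -0.1,"dz": 8.5,"hand": 1},{"ax": 0,"ay": 0,"az": 0,"dx": 0.1,"dy": -0.1,"dz": 9.5,"hand": 1},{"ax": 0,"ay": 0,"az": 0,"dx": 0.1,"dy": -0.1,"dz": 9.8,"hand": 1},{"ax": 0,"ay": 0,"az": 0,"dx": 0.1,"dy": -0.1,"dz": 10.1,"hand": 1},{"ax": 0,"ay": 0,"az": 0,"dx": 0.1,"dy": -0.1,"dz": 10.4,"hand": 1},{"ax": 0,"ay": 0,"az": 0,"dx": 0.1,"dy": -0.1,"dz": 10.6,"hand": 1},{"ax": 0,"ay": 0,"az": 0,"dx": 0.1,"dy": -0.1,"dz": 10.6,"hand": 1}]'

```text
clock: 2.05
eef_pos: [468.7, 276.1, 46.1]
tool_rot: [3.14, -0.001, 1.484]
force: [-1.0, -1.2, 2.9]
width: 0.0
gripper_force: 1.3
```

>>> send_rows --series '[{"ax": 0,"ay": 0,"az": 0,"dx": 0,"dy": 0,"dz": 0.15,"hand": 1},{"ax": 0,"ay": 0,"az": 0,"dx": 0,"dy": 0,"dz": 0.25,"hand": 1},{"ax": 0,"ay": 0,"az": 0,"dx": 0,"dy": 0,"dz": 0.25,"hand": 1}]'

```text
clock: 2.35
eef_pos: [468.8, 276.1, 45.9]
tool_rot: [3.14, -0.001, 1.483]
force: [-5.2, -4.2, 25.1]
width: 0.1
gripper_force: 12.7
```

It's firmly on its stop (25 N at z ≈ 45.9). I'll lift and check.

>>> send_rows --series '[{"ax": 0,"ay": 0,"az": 0,"dx": 0,"dy": 0,"dz": -2,"hand": 1},{"ax": 0,"ay": 0,"az": 0,"dx": 0,"dy": 0,"dz": -6,"hand": 1},{"ax": 0,"ay": 0,"az": 0,"dx": 0,"dy": 0,"dz": -10.8,"hand": 1},{"ax": 0,"ay": 0,"az": 0,"dx": 0,"dy": 0,"dz": -10.8,"hand": 1}]'

```text
clock: 2.75
eef_pos: [472.2, 278.8, 157.0]
tool_rot: [3.131, -0.008, 1.484]
force: [0.3, -0.0, -0.0]
width: 0.0
gripper_force: 0.0
```

Run:
```python
from m import *
d=snap('wrist','w3'); snap('side','s3'); st=read_state(); print(st['clock'],st['eef_pos'],st['tool_rot'],st['force'])
a=cv2.resize(cv2.imread('pics/w3.png')[60:240,280:460],(540,540)); b=cv2.resize(cv2.imread('pics/w2.png')[60:240,280:460],(540,540))
cv2.imwrite('pics/c3.png',cv2.resize(np.hstack([b,a]),(800,400)))
```

```text
2.85 [469.02701823 277.05351827 152.45850625] [ 3.13847915e+00 -2.77852293e-03  1.48412775e+00] [ 0.05734406 -0.34251399 -1.79094141]
```

View pics/c3.png

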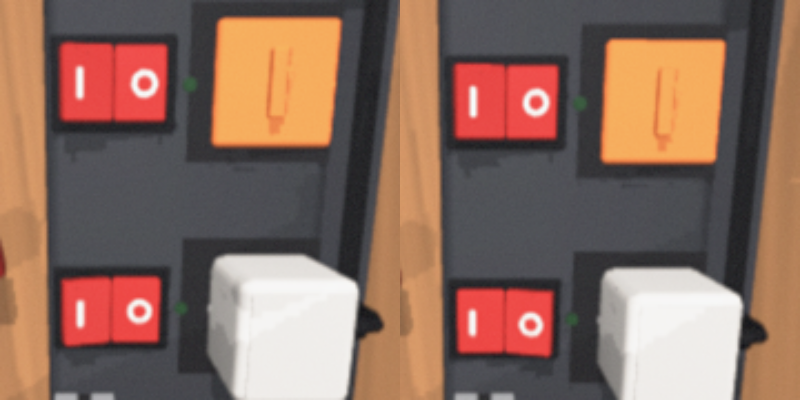

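Before/after crops: rocker 2 (lower, ≈(505,320) on the right) has changed tilt, and rocker 1 is unchanged. Next I'll go above the red key, with the tool aligned to the panel slope and yaw.

>>> send_rows --series '[{"ax": 0,"ay": 0,"az": 0,"dx": -5,"dy": 1.2,"dz": 0,"hand": 1},{"ax": 0,"ay": 0,"az": -0.1,"dx": -10,"dy": 2.4,"dz": 0,"hand": 1},{"ax": -0.06,"ay": 0,"az": -0.2,"dx": -15,"dy": 3.6,"dz": 0,"hand": 1},{"ax": -0.12,"ay": 0,"az": -0.2,"dx": -20,"dy": 4.8,"dz": 0,"hand": 1},{"ax": -0.12,"ay": 0,"az": -0.2,"dx": -25,"dy": 6,"dz": 1,"hand": 1},{"ax": -0.12,"ay": 0,"az": -0.2,"dx": -30,"dy": 7.2,"dz": 3,"hand": 1},{"ax": -0.12,"ay": 0,"az": -0.2,"dx": -33.8,"dy": 8.1,"dz": 4,"hand": 1},{"ax": -0.12,"ay": 0,"az": -0.2,"dx": -33.8,"dy": 8.1,"dz": 4,"hand": 1},{"ax": -0.12,"ay": 0,"az": -0.2,"dx": -33.8,"dy": 8.1,"dz": 4,"hand": 1},{"ax": -0.12,"ay": 0,"az": -0.2,"dx": -33.8,"dy": 8.1,"dz": 4,"hand": 1}]'

```text
clock: 3.85
eef_pos: [518.9, -66.1, 110.2]
tool_rot: [3.024, 0.011, 1.685]
force: [-0.5, -0.1, 0.2]
width: -0.2
gripper_force: 0.0
```

Run:
```python
from m import *
from scipy.spatial.transform import Rotation as Ro
d=snap('wrist','w4'); st=read_state(); print(st['clock'],st['eef_pos'],st['tool_rot'],st['force'])
print('tcp pix',proj(d,st['eef_pos']))
print(Ro.from_euler('xyz',st['tool_rot']).as_matrix().round(3))
for lo,hi in(([0,150,60],[8,255,255]),([22,120,120],[35,255,255]),([100,150,100],[125,255,255])):
    for p,q in blobs('w4',lo,hi,(0,0,640,400),60): print(p,q,ray(d,*p,48).round(1))
```

```text
3.9 [519.16721191 -65.46584766 110.49503054] [3.02302379 0.01068901 1.6863044 ] [-0.48421902 -0.30378537  0.51161162]
tcp pix [320.09687627 254.23069286]
[[-0.115  0.986  0.119]
 [ 0.993  0.116  0.003]
 [-0.011  0.118 -0.993]]
[306.1 218.8] [293, 205, 27, 28, 719] [516.9 -67.4  48. ]
[611.7 376.5] [584, 367, 56, 20, 730] [ 850.8 -215.    48. ]
```

View pics/w4.png

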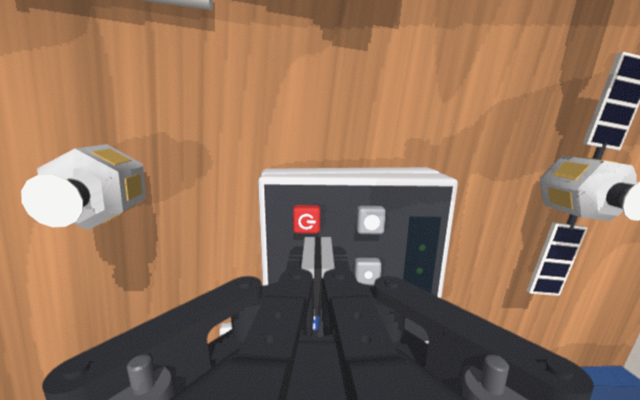

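The red key is at (306,219), aligned with the fingers. The correction is about −1 mm in x and −9 mm in y along the tool. I'll press gradually.

>>> send_rows --series '[{"ax": 0,"ay": 0,"az": 0,"dx": -0.1,"dy": -0.9,"dz": 2,"hand": 1},{"ax": 0,"ay": 0,"az": 0,"dx": -0.1,"dy": -0.9,"dz": 5,"hand": 1},{"ax": 0,"ay": 0,"az": 0,"dx": -0.1,"dy": -0.9,"dz": 5.7,"hand": 1},{"ax": 0,"ay": 0,"az": 0,"dx": -0.1,"dy": -0.9,"dz": 6.0,"hand": 1},{"ax": 0,"ay": 0,"az": 0,"dx": -0.1,"dy": -0.9,"dz": 6.3,"hand": 1},{"ax": 0,"ay": 0,"az": 0,"dx": -0.1,"dy": -0.9,"dz": 6.5,"hand": 1},{"ax": 0,"ay": 0,"az": 0,"dx": -0.1,"dy": -0.9,"dz": 6.5,"hand": 1}]'

```text
clock: 4.6
eef_pos: [518.6, -67.8, 45.3]
tool_rot: [3.022, 0.011, 1.686]
force: [0.5, 0.1, -0.1]
width: 0.1
gripper_force: 0.0
```

>>> send_rows --series '[{"ax": 0,"ay": 0,"az": 0,"dx": 0,"dy": 0,"dz": 0.15,"hand": 1},{"ax": 0,"ay": 0,"az": 0,"dx": 0,"dy": 0,"dz": 0.3,"hand": 1},{"ax": 0,"ay": 0,"az": 0,"dx": 0,"dy": 0,"dz": 0.3,"hand": 1}]'

```text
clock: 4.9
eef_pos: [519.2, -68.3, 44.1]
tool_rot: [3.02, 0.012, 1.685]
force: [-4.7, 1.9, 18.6]
width: 0.1
gripper_force: 9.8
```

It's bottomed at z ≈ 44 with 18.6 N. I'll lift, step 43 mm right to the yellow key, and look before pressing.

>>> send_rows --series '[{"ax": 0,"ay": 0,"az": 0,"dx": 0,"dy": 0,"dz": -1,"hand": 1},{"ax": 0,"ay": 0,"az": 0,"dx": 0,"dy": 0,"dz": -4,"hand": 1},{"ax": 0,"ay": 0,"az": 0,"dx": -4.3,"dy": 0,"dz": -5,"hand": 1},{"ax": 0,"ay": 0,"az": 0,"dx": -4.3,"dy": 0,"dz": -5,"hand": 1},{"ax": 0,"ay": 0,"az": 0,"dx": -4.3,"dy": 0,"dz": -5,"hand": 1}]'

```text
clock: 5.4
eef_pos: [517.9, -114.6, 92.8]
tool_rot: [3.021, 0.013, 1.679]
force: [-0.2, 0.7, 0.6]
width: -0.0
gripper_force: 0.0
```

Run:
```python
from m import *
d=snap('wrist','w5'); s=snap('side','s5'); st=read_state(); print(st['clock'],st['eef_pos'],st['tool_rot'],st['force'])
for p,q in blobs('w5',[0,150,60],[8,255,255],(200,100,450,350),60): print(p,q,ray(d,*p,44).round(1))
a=cv2.resize(cv2.imread('pics/w5.png')[100:300,220:420],(400,400)); b=cv2.resize(cv2.imread('pics/s5.png')[150:230,290:370],(400,400),interpolation=2)
cv2.imwrite('pics/c5.png',np.hstack([a,b]))
```

```text
5.5 [ 517.54772782 -111.76477509   92.25340673] [3.02246099 0.01155853 1.68364114] [-0.03485194  0.53188879  0.23843576]
[317.2 156.1] [303, 142, 30, 30, 817] [517.4 -68.1  44. ]
```

View pics/c5.png

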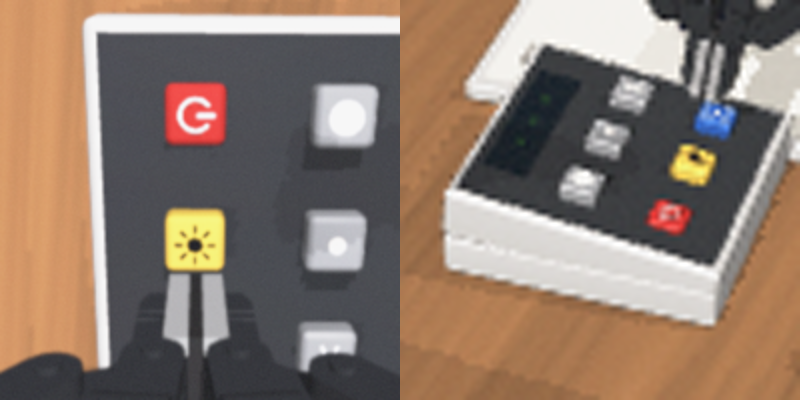

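The red key is now visibly low (no shadow, thin sides). Yellow is still up at crop (195,240), in line with the fingers. I'll press it.

>>> send_rows --series '[{"ax": 0,"ay": 0,"az": 0,"dx": 0,"dy": 0,"dz": 3.5,"hand": 1},{"ax": 0,"ay": 0,"az": 0,"dx": 0,"dy": 0,"dz": 4.2,"hand": 1},{"ax": 0,"ay": 0,"az": 0,"dx": 0,"dy": 0,"dz": 4.5,"hand": 1},{"ax": 0,"ay": 0,"az": 0,"dx": 0,"dy": 0,"dz": 4.8,"hand": 1},{"ax": 0,"ay": 0,"az": 0,"dx": 0,"dy": 0,"dz": 5.1,"hand": 1},{"ax": 0,"ay": 0,"az": 0,"dx": 0,"dy": 0,"dz": 5.1,"hand": 1}]'

```text
clock: 6.1
eef_pos: [523.1, -111.1, 44.0]
tool_rot: [3.022, 0.013, 1.685]
force: [-7.9, 2.4, 19.9]
width: -0.5
gripper_force: 10.5
```

Yellow is down on its stop. I'll lift and step to blue, then press, release and lift clear, reading the force at the bottom.

>>> send_rows --series '[{"ax": 0,"ay": 0,"az": 0,"dx": 0,"dy": 0,"dz": -1,"hand": 1},{"ax": 0,"ay": 0,"az": 0,"dx": 0,"dy": 0,"dz": -4,"hand": 1},{"ax": 0,"ay": 0,"az": 0,"dx": -4.3,"dy": 0,"dz": -5,"hand": 1},{"ax": 0,"ay": 0,"az": 0,"dx": -4.3,"dy": 0,"dz": -5,"hand": 1},{"ax": 0,"ay": 0,"az": 0,"dx": -4.3,"dy": 0,"dz": -5,"hand": 1}]'

```text
clock: 6.6
eef_pos: [522.8, -157.4, 92.7]
tool_rot: [3.021, 0.013, 1.679]
force: [-0.2, 0.7, 0.1]
width: -0.1
gripper_force: 0.0
```

Run:
```python
from m import *
d=snap('wrist','w6'); st=read_state(); print(st['clock'],st['eef_pos'],st['tool_rot'],st['force'])
cv2.imwrite('pics/c6.png',cv2.resize(cv2.imread('pics/w6.png')[50:300,200:450],(500,500)))
```

```text
6.65 [ 522.68636855 -155.65850463   92.33864855] [3.02138218 0.01209524 1.68153339] [-0.44628928 -0.06259125 -0.42155498]
```

View pics/c6.png

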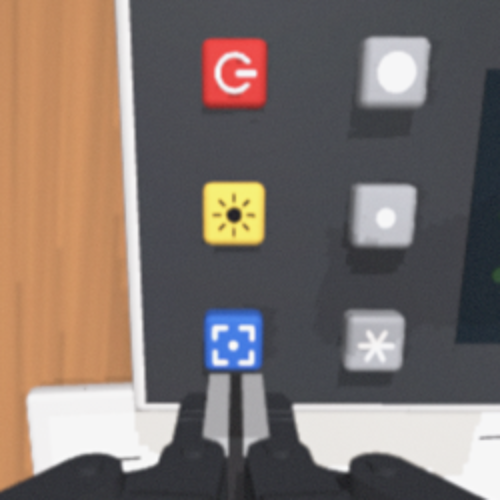

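Red and yellow are both down, and blue (crop 233,342) is in line with the fingers. I'll press it.

>>> send_rows --series '[{"ax": 0,"ay": 0,"az": 0,"dx": 0,"dy": 0,"dz": 3.5,"hand": 1},{"ax": 0,"ay": 0,"az": 0,"dx": 0,"dy": 0,"dz": 4.2,"hand": 1},{"ax": 0,"ay": 0,"az": 0,"dx": 0,"dy": 0,"dz": 4.5,"hand": 1},{"ax": 0,"ay": 0,"az": 0,"dx": 0,"dy": 0,"dz": 4.8,"hand": 1},{"ax": 0,"ay": 0,"az": 0,"dx": 0,"dy": 0,"dz": 5.1,"hand": 1},{"ax": 0,"ay": 0,"az": 0,"dx": 0,"dy": 0,"dz": 5.1,"hand": 1}]'

```text
clock: 7.25
eef_pos: [527.9, -153.8, 44.0]
tool_rot: [3.023, 0.013, 1.685]
force: [-10.2, 4.3, 24.2]
width: -0.4
gripper_force: 12.9
```

>>> send_rows --series '[{"ax": 0,"ay": 0,"az": 0,"dx": 0,"dy": 0,"dz": -1,"hand": 1},{"ax": 0,"ay": 0,"az": 0,"dx": 0,"dy": 0,"dz": -4,"hand": 1},{"ax": 0,"ay": 0,"az": 0,"dx": 0,"dy": 0,"dz": -8,"hand": 1},{"ax": 0,"ay": 0,"az": 0,"dx": 4,"dy": 0,"dz": -9,"hand": 1},{"ax": 0,"ay": 0,"az": 0,"dx": 6,"dy": -3,"dz": -9,"hand": 1},{"ax": 0,"ay": 0,"az": 0,"dx": 6,"dy": -3,"dz": -9,"hand": 1},{"ax": 0,"ay": 0,"az": 0,"dx": 6,"dy": -3,"dz": -9,"hand": 1}]'

```text
clock: 7.95
eef_pos: [481.7, -98.7, 127.2]
tool_rot: [3.021, 0.013, 1.685]
force: [0.2, -1.2, 0.2]
width: 0.3
gripper_force: 0.0
```

Run:
```python
from m import *
snap('side','s7'); st=read_state(); print(st['clock'],st['eef_pos'],st['force'])
cv2.imwrite('pics/c7.png',cv2.resize(cv2.imread('pics/s7.png')[130:350,180:440],(800,600),interpolation=2))
```

```text
8.0 [482.56759934 -99.14449373 127.0617403 ] [-0.43621138 -0.32604148 -0.36679092]
```

View pics/c7.png

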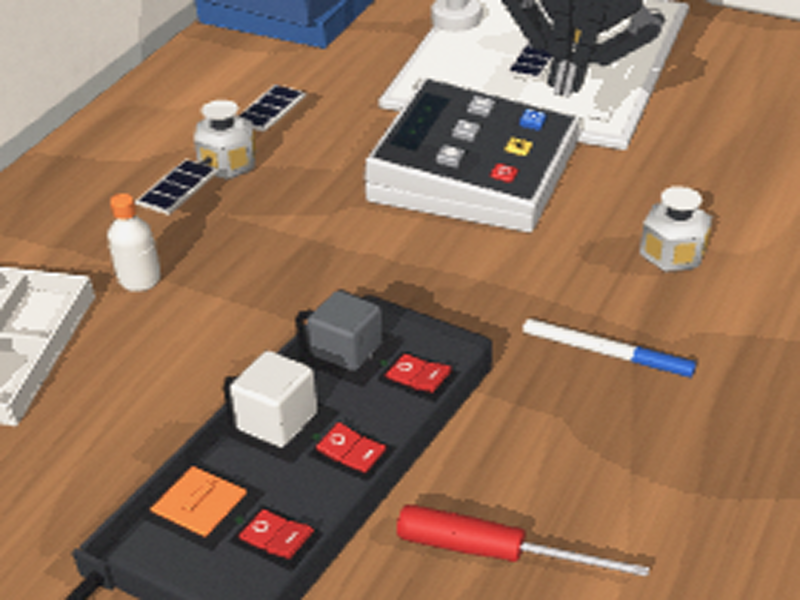

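The middle rocker (350,448) is tilted the other way from its neighbours, so it's on. Red (505,172) and yellow (518,146) are down, blue (532,118) is up again, and nothing else has moved. I'm handing the job in.

```bash
python3 -c "from cell import finish_job; print(finish_job())"
```

```text
the job is handed in; nothing more can be done
None
```

I handed the job in at about 8 s on the clock, with the middle rocker (white adapter) on, the red power and yellow lamp keys down, and the blue autofocus key pressed and back up; the last picture showed nothing else moved.

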